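Register a bracket in the drilling fixture

ROBOT

A 7-joint arm with a two-finger parallel gripper is mounted at the origin on the work surface. World frame = base frame: x ahead of the robot, y to its left, z up, the work surface at z = 0. Lengths are in m, angles in rad, forces in N, time in s.
With the tool pointing down it reaches from about 0.4 to 0.875 m from the base axis. Payload 6.5 kg.
Tool frame: the origin (TCP) lies between the finger pads; the fingertips stand bot.tips_ahead ahead of it and the grasp point (between the pads) lies 11 mm behind it (bot.tips_ahead is the distance from the TCP to the fingertips, in m); z points along the fingers, y is the line along which they close (so a half turn about z gives the same grasp; the last joint's range is limited). The gripper opens to 88 mm and grips with 3 to 60 N. Pads are 18 mm wide; open, the fingers measure 123 mm over their backs; the gripper's body (75 mm by 187 mm) begins 45 mm behind the grasp point.
Start: joints at [-1.37, 0.536, -0.004, 1.538, 0.003, 1.067, -0.071], TCP at [0.171, 0.627, 0.247] pointing down, gripper open.
Joint ranges: [-2.7, 2.7], [-0.37, 2.16], [-1.27, 1.26], [0.24, 2.4], [-1.31, 4.45], [0.19, 1.91], [-2.76, 2.76]. Speed limits (rad/s): [2.39, 2.39, 3.14, 3.14, 3.14, 3.14, 3.14].

INTERFACE

Orientations are given as a unit quaternion [w, x, y, z].
In Python, from station import bot gives the robot as it stands.
- The arm moves only by the tool arm_command, never from a script. Its argument "plan" is a list of rows, each a list of 5 numbers: the closure, from -1 (fully open) to 1 (shut), then the shift along the tool's x, y, z as a fraction of full scale, then the turn about the tool's z as a fraction of full scale. In form: [[claw, dx, dy, dz, yaw], ...]. A call has exactly 10 rows; each row shifts and turns the commanded pose from where the row before left it, along the tool's axes as they then stand; what a row does not reach is not made up. Full scale, the value 1, is 0.3 m for a shift and 0.5 rad for a turn. A row lasts 1/8 s, in which the tool goes at most 62.5 mm and 10.7 degrees, less where a joint would pass 70% of its speed; a pose out of reach is approached as far as the arm can. A call with a number of a shift or a turn outside -1 to 1 is refused whole. A call with a gripper value outside its range is refused whole. The fingers move at their own pace and stop on an object; "grip_force" is the grip in N (left out, the last holds). Time passes only in rows, so rows that do not move let the fingers close, or fill a call up. It gives the time, the measured TCP pose, the force, the opening and the grip force at its end, in the units of the state.
- bot.read_state(): the state, without advancing time (a new reading comes with each control period).
- bot.grab_frame(name): name is "side" or "top"; returns a dict with "img" (420x560x3 uint8, red, green, blue), "fx", "fy", "cx", "cy" (pixels), "rvec" (rotation vector, rad) and "tvec" (3), from world to camera coordinates, as OpenCV has them. Camera axes: x right, y down, z forward; pixel columns grow to the right and rows downward; lengths in m; the calibration is good to about 2 mm. A picture is of the moment at which its call begins. There is no depth.
- bot.close_job(): hands the job in; it is judged then, once.
The state is a dict: "time": time; "qpos": joint angles; "qvel": joint speeds; "tau": joint torques, N m; "ee_pos": TCP position; "orientation": TCP orientation; "wrist_force": force on the tool from outside, world axes, zero at the start; "moment": the same for the moment, N m; "width": finger opening in m; "gripper_force": force on a finger pad.
Only numpy, scipy, OpenCV 4.12 (cv2) and the standard library are available. Lean on these libraries where they do the work, as an engineer would, in place of code of your own. Each camera call takes 0.05 s, during which the arm holds its last target. There are 200 camera calls.

TASK

Put the long black bracket on the plywood fixture, lug upwards, and push it home into the steel fence corner: its long edge square and flush against the long fence, its end flush against the short fence. Then swing the keeper bar all the way round over the bracket's foot, so that it is held for drilling, and let go. Leave the short bracket where it lies.

Things in the scene. Friction and masses are not known exactly. Their poses are not given: they have to be found in the camera images.
- long_bracket: The longer of two black aluminium brackets, 0.3 kg. Foot plate 60 mm (its x) by 140 mm (its y) and 12 mm thick, with an upright lug in the middle: 8 mm thick (x), 32 mm wide (y), its top 52 mm above the underside. Origin at the centre of the foot's underside; z up. It is the same when turned half round. It lies on the bench, lug up.
- short_bracket: The shorter bracket, not wanted: the same shape with a foot of 60 mm (x) by 80 mm (y). Origin at the centre of the foot's underside. It lies on the bench; which of the two brackets lies nearer the fixture changes.
- corner (a point): Inner corner of the fence, at the bed's top (18 mm above the bench). Long fence face: along y at x = 0, from y -180 to +14 mm. Short fence face: along x at y = 0, from x -75 to 0 mm. The bracket belongs on the -x, -y side: when home, its origin is at x -30, y -70, z 0 mm here, with its y axis along this y. z up.
- jig: The fixture, fixed to the bench: a plywood bed 220 mm (x) by 240 mm (y), 18 mm thick, with two steel fence bars on it, each 14 mm wide and 10 mm high, and the keeper's pivot. Origin at the centre of the bed's underside, axes as the corner's; the fence corner is at x 60, y 80, z 18 mm.
- keeper (a joint): Angle of the steel keeper bar about its upright pivot (at x -30, y +26 mm in the corner frame), rad, anticlockwise from above: 0 open (pointing along the corner's -x, beside the short fence), 1.571 closed at its stop (pointing along -y, over the end of the foot). It stays where it is left; about 1 N at the peg moves it.
- keeper_peg (a point): Centre of the top of the keeper's round upright handle peg, 70.5 mm above the bench. The peg is 12 mm in diameter, 30 mm tall, 55 mm from the pivot; push or pinch it. The bar is 16 mm wide, 8 mm thick, 67 mm from pivot to tip; its underside, 14.5 mm above the bed, clears the fences and a bracket lying flat.
There are look-alikes about, which are no part of the job. Leave any orange or red look-alike of the long_bracket alone.

How it is judged:
By the outcome, as a careful person would: the job done as asked, in the order asked, and still so for the second after the job is handed in, with the robot touching nothing.
It also fails if it takes over 64 s, if anything falls off the work surface, if the arm or the gripper's body presses on something with over 40 N, if the wrist force passes 120 N, or if a joint passes its speed limit or range.

## Working session

There is one attempt and no reset: what is moved stays moved. The work goes in short steps, Python scripts to look and compute and a tool call to move; the robot and the scene stay as the last step left them, time stands still between calls to the robot, and variables do not carry over. Pictures are saved under pics/ and viewed, at most 10 in all, crops included, and the job is handed in when it is done.

Besides the shell and the picture viewer there is one more tool, called after "Request:" in YAML: its name, and indented under it one key for each argument. arm_command: Moves the arm, as the interface text tells. Shift numbers are shares of 0.3 m and turn numbers shares of 0.5 rad, none past 1 either way. Its arguments: {"type":"object","properties":{"plan":{"type":"array","items":{"type":"array","items":{"type":"number","minimum":-1,"maximum":1}}},"grip_force":{"type":"number"}},"required":["plan"]}

```bash
ls; mkdir -p pics
cat > h.py <<'E'
import numpy as np, cv2
from station import bot
def frame(n):
    f=bot.grab_frame(n); R=cv2.Rodrigues(np.array(f['rvec'],float))[0]; t=np.array(f['tvec'],float).ravel()
    K=np.array([[f['fx'],0,f['cx']],[0,f['fy'],f['cy']],[0,0,1.]])
    return dict(img=f['img'],R=R,t=t,K=K,C=-R.T@t)
def ray(f,p):
    d=f['R'].T@np.linalg.inv(f['K'])@np.array([p[0],p[1],1.]); return d/np.linalg.norm(d)
def onz(f,p,z):
    d=ray(f,p); return f['C']+d*(z-f['C'][2])/d[2]
def tri(f,p,g,q):
    a,b=ray(f,p),ray(g,q); s=np.linalg.lstsq(np.c_[a,-b],g['C']-f['C'],rcond=None)[0]
    A,B=f['C']+a*s[0],g['C']+b*s[1]; return (A+B)/2,np.linalg.norm(A-B)
def proj(f,P):
    c=f['R']@np.asarray(P,float)+f['t']; q=f['K']@c; return q[:2]/q[2]
def save(n,im): cv2.imwrite('pics/'+n,cv2.cvtColor(im,cv2.COLOR_RGB2BGR))
E
python3 - <<'E'
from h import *
for n in('top','side'):
    f=frame(n); save(n+'0.png',cv2.resize(f['img'],(784,588),interpolation=cv2.INTER_CUBIC)); print(n,f['C'],f['K'][0,0],f['R'][2])
print(bot.read_state(), bot.tips_ahead)
E
```

```text
pics
top [ 0.30291289 -0.06727371  1.39159462] 499.1825684754775 [ 0.17082906 -0.01347544 -0.98520853]
side [-0.06213072 -0.98041897  0.69956823] 529.6437507240455 [ 0.46265191  0.72300355 -0.5130488 ]
{'time': 0.1, 'qpos': array([-1.37018395,  0.53707706, -0.00440216,  1.53872435,  0.00257588,
        1.06731051, -0.07117801]), 'qvel': array([ 0.00191083, -0.00269013, -0.00070299, -0.00239512, -0.00039022,
        0.00095442, -0.00089625]), 'tau': array([ 2.16480570e-03, -5.72073448e+01,  9.93618742e-01, -2.52233398e+01,
       -5.61487628e-02,  1.34108259e-02,  2.90880587e-05]), 'ee_pos': array([0.17126561, 0.6264911 , 0.24595516]), 'orientation': array([-4.60043917e-05,  1.32985720e-01,  9.91117665e-01, -7.55403738e-04]), 'wrist_force': array([ 0.25563541,  0.59533671, -0.02664824]), 'moment': array([-0.01111576,  0.0438499 ,  0.09727846]), 'gripper_force': 0.0, 'width': 0.08785940496646497} 0.008
```

View pics/top0.png

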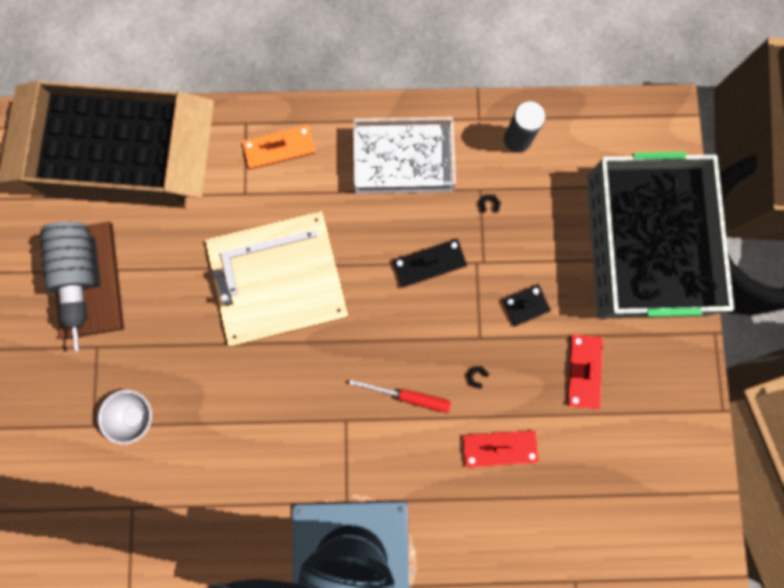

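View pics/side0.png

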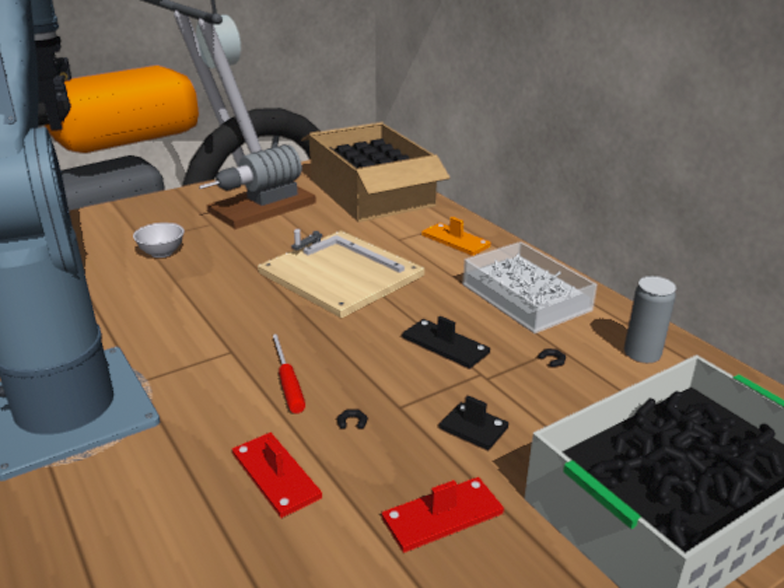

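The pictures show the following (display pixels, 1.4× the frame).
- **Candidates in the top view:** long black bracket (428,262), short black bracket (525,305), orange (278,146), red (585,372) and (500,448).
- **Choice:** the long black one at (428,262), which is at side (446,342).
- **Fixture:** bed centre at top (276,278), fence corner near (231,257), and keeper open at (224,290).

Next, a close crop and the measurements.

Run:
```python
from h import *
T,S=frame('top'),frame('side')
def c(f,x0,y0,x1,y1,w,h): return cv2.resize(f['img'][y0:y1,x0:x1],(w,h),interpolation=cv2.INTER_CUBIC)
im=np.vstack([np.hstack([c(T,140,145,260,250,400,350),c(S,180,155,310,230,400,350)]),np.hstack([c(T,265,160,405,240,400,230),c(S,280,220,370,270,400,230)])])
save('crop1.png',im)
def blobs(m,lo,hi):
    n,l,s,ce=cv2.connectedComponentsWithStats(m.astype(np.uint8)); return [(tuple(s[i]),ce[i].round(1)) for i in range(1,n) if lo<s[i][4]<hi]
for n,f,(x0,y0,x1,y1) in(('T',T,(265,160,405,240)),('S',S,(280,220,370,325))):
    im=f['img'].astype(int)[y0:y1,x0:x1]
    print(n,'white',[(b[0][4],b[1]+[x0,y0]) for b in blobs(im.min(2)>140,3,80)])
    print(n,'black',[(b[0],b[1]+[x0,y0]) for b in blobs(im.max(2)<70,150,4000)])
# long bracket contour in top
im=T['img'].astype(int); m=(im.max(2)<75)|(im.min(2)>130); m[:,:265]=0;m[:,340:]=0;m[:160]=0;m[215:]=0
m=cv2.morphologyEx(m.astype(np.uint8),cv2.MORPH_OPEN,np.ones((3,3)))
cs=cv2.findContours(m,0,cv2.CHAIN_APPROX_NONE)[0]; k=max(cs,key=cv2.contourArea)
P=np.array([onz(T,p[0],.012)[:2] for p in k],np.float32); print('bracket rect',cv2.minAreaRect(P))
# bed
hsv=cv2.cvtColor(T['img'],cv2.COLOR_RGB2HSV); print('bedcol',hsv[215,200],'wood',hsv[240,280])
b=im[215,200]; m=(np.abs(im-b).max(2)<35); m[:,:130]=0;m[:,265:]=0;m[:140]=0;m[255:]=0
m=cv2.morphologyEx(m.astype(np.uint8),cv2.MORPH_OPEN,np.ones((3,3)))
k=max(cv2.findContours(m,0,cv2.CHAIN_APPROX_NONE)[0],key=cv2.contourArea)
P=np.array([onz(T,p[0],.018)[:2] for p in k],np.float32); r=cv2.minAreaRect(P);print('bed rect',r,cv2.boxPoints(r), cv2.minAreaRect(k))
print(bot.read_state()['ee_pos'])
```

```text
T white [(np.int32(14), array([324.3, 174.5])), (np.int32(14), array([285.3, 187.5])), (np.int32(16), array([382.5, 207.5])), (np.int32(10), array([364.2, 215. ]))]
T black [((np.int32(15), np.int32(13), np.int32(53), np.int32(31), np.int32(881)), array([305.8, 188.1])), ((np.int32(93), np.int32(45), np.int32(34), np.int32(27), np.int32(505)), array([374.8, 218.5]))]
S white [(np.int32(16), array([363.5, 223.5])), (np.int32(7), array([302.7, 230.4])), (np.int32(8), array([342.8, 247.8])), (np.int32(14), array([354.9, 301.7]))]
S black [((np.int32(7), np.int32(6), np.int32(63), np.int32(37), np.int32(1103)), array([318.3, 243.9])), ((np.int32(33), np.int32(63), np.int32(50), np.int32(39), np.int32(1015)), array([338. , 302.5]))]
bracket rect ((0.5672892928123474, -0.16593234241008759), (0.055144596844911575, 0.13930682837963104), 17.408430099487305)
bedcol [ 24  48 254] wood [ 12 133 200]
bed rect ((0.5433129072189331, 0.13872438669204712), (0.21630701422691345, 0.23757584393024445), 12.922785758972168) [[ 0.41133326  0.23031646]
 [ 0.46446413 -0.00124212]
 [ 0.67529255  0.04713231]
 [ 0.6221617   0.27869087]] ((196.56497192382812, 198.38027954101562), (75.91937255859375, 86.52938842773438), 76.21839904785156)
[0.17125824 0.62667729 0.24618551]
```

View pics/crop1.png

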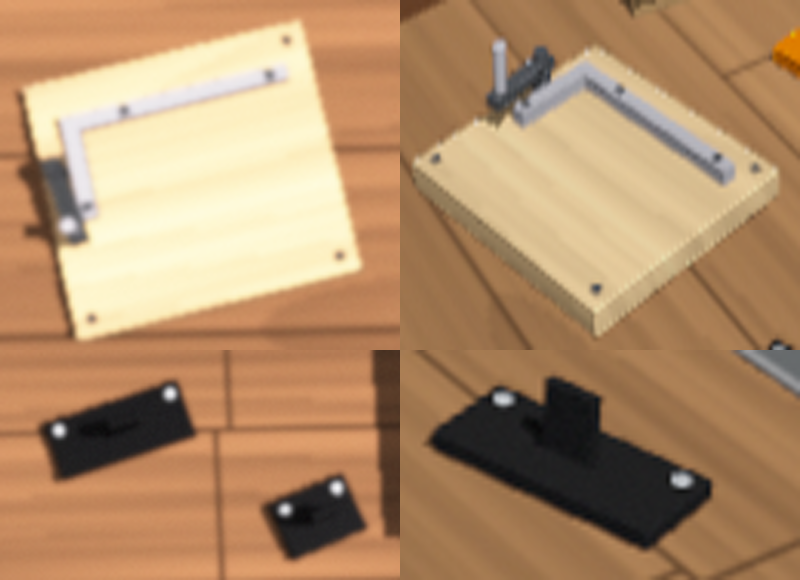

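The crop confirms the choice. The black bracket with the long foot and two white dots is at top frame px (305,181), side px (320,240), lug up. The keeper is open, with its peg at top px (160,212) and side px (212,164). Now I'll triangulate.

```bash
cat > m.py <<'E'
from h import *
def dark(f,p,r=3):
    g=cv2.cvtColor(f['img'],cv2.COLOR_RGB2GRAY).astype(float); x,y=int(round(p[0])),int(round(p[1]))
    w=g[y-r:y+r+1,x-r:x+r+1]; w=np.clip(np.median(w)-15-w,0,None); Y,X=np.mgrid[y-r:y+r+1,x-r:x+r+1]
    return np.array([(w*X).sum(),(w*Y).sum()])/w.sum()
E
python3 - <<'E'
from m import *
T,S=frame('top'),frame('side')
D=[]
for n,a,b in(('+x-y',(225.6,156.5),(295.2,190.5)),('-x-y',(241.5,221.3),(243.2,216.2)),('-x+y',(166.8,240),(191.2,188.4))):
    p,q=dark(T,a),dark(S,b); X,e=tri(T,p,S,q); D.append(X);print(n,p.round(1),q.round(1),X.round(4),round(e,4))
v=D[2]-D[1];u=D[0]-D[1];print('yaw',np.degrees([np.arctan2(-v[0],v[1]),np.arctan2(u[1],u[0])]),np.linalg.norm(v),np.linalg.norm(u),'centre',(D[0]+D[2])/2)
H=[]
for a,b in(((324.3,174.5),(342.8,247.8)),((285.3,187.5),(302.7,230.4))):
    X,e=tri(T,a,S,b);H.append(X);print('hole',X.round(4),round(e,4))
print('peg',tri(T,(160.1,212),S,(211.9,163.6)))
# lug top in side: vertical plane thru centre; z from ray at closest to vertical line
c=np.array([.5673,-.1659,0]); q=np.array([280+174.5*90/400,220+38*50/230]); d=ray(S,q); n=np.array([d[0],d[1]]); 
s=((c[:2]-S['C'][:2])@n)/(n@n); print('lug top z',(S['C']+d*s))
# colour-edge line fits of bracket from side: foot outline
im=S['img'].astype(int); m=(im.max(2)<75); m[:222]=0;m[270:]=0;m[:,:280]=0;m[:,370:]=0
k=max(cv2.findContours(m.astype(np.uint8),0,cv2.CHAIN_APPROX_NONE)[0],key=cv2.contourArea); print(cv2.approxPolyDP(k,2.5,True).reshape(-1,2).tolist())
for z in(.012,.03): print('fence inner corner',onz(T,(140+78*.3-.35,145+128*.3-.35),.028))
th=np.radians(12.92);R=np.array([[np.cos(th),-np.sin(th)],[np.sin(th),np.cos(th)]]); print('corner',np.array([.5433,.1387])+R@[.06,.08],'home',np.array([.5433,.1387])+R@[.03,.01],'peg exp',np.array([.5433,.1387])+R@[-.025,.106])
E
```

```text
+x-y [225.4 156.6] [295.9 188.9] [0.6606 0.0574 0.0238] 0.0045
-x-y [241.4 221.2] [243.4 216.4] [0.4755 0.0153 0.0185] 0.0013
-x+y [167.  240.1] [190.3 186.8] [0.4263 0.2188 0.0252] 0.0003
yaw [13.59720497 12.80267102] 0.20946876903574663 0.1898789959712108 centre [0.54340908 0.13808823 0.02448469]
hole [ 0.6037 -0.2196  0.0129] 0.0004
hole [ 0.5691 -0.1086  0.012 ] 0.0012
peg (array([0.49831089, 0.22810758, 0.0723061 ]), np.float64(0.001821710687744787))
lug top z [ 0.57216606 -0.16970718  0.04982043]
[[287, 238], [333, 262], [349, 251], [345, 246], [346, 249], [341, 250], [342, 245], [325, 238], [324, 230], [315, 226], [311, 232], [306, 229], [301, 232], [301, 228]]
fence inner corner [0.58513234 0.23164129 0.028     ]
fence inner corner [0.58513234 0.23164129 0.028     ]
corner [0.58389376 0.23009008] home [0.57030459 0.15515454] peg exp [0.49523234 0.23642666]
```

Request:
arm_command:
  plan:
    - [-1,-0.131,-0.147,0,0]
    - [-1,-0.131,-0.147,0,0]
    - [-1,-0.131,-0.147,0,0]
    - [-1,-0.131,-0.147,0,0]
    - [-1,-0.131,-0.147,0,0]
    - [-1,-0.131,-0.147,0,0]
    - [-1,-0.131,-0.147,0,0]
    - [-1,-0.131,-0.147,0,0]
    - [-1,-0.131,-0.147,0,0]
    - [-1,-0.131,-0.147,0,0]
  grip_force: 20

```text
time: 1.55
ee_pos: [0.435, 0.0963, 0.2471]
orientation: [0.0, 0.133, 0.991, 0.0]
wrist_force: [1.3, -0.1, -0.0]
width: 0.0884
gripper_force: 0.0
```

Request:
arm_command:
  plan:
    - [-1,-0.131,-0.147,0,0]
    - [-1,-0.131,-0.147,0,0]
    - [-1,-0.131,-0.147,0,0]
    - [-1,-0.131,-0.147,0,0]
    - [-1,-0.131,-0.147,0,0]
    - [-1,0,0,0,0.36]
    - [-1,0,0,0,0.36]
    - [-1,0,0,0,0.36]
    - [-1,0,0,0,0.36]
    - [-1,0,0,0,0.36]

```text
time: 2.8
ee_pos: [0.5656, -0.1663, 0.2467]
orientation: [-0.0, 0.553, 0.833, 0.0]
wrist_force: [1.0, -0.5, -0.8]
width: 0.0882
gripper_force: 0.0
```

```bash
cat > go.py <<'E'
import sys; from h import *
# usage: go.py x y z yawdeg(tool y direction, mod 180)
def need(x,y,z,a):
    s=bot.read_state(); w,i,j,k=s['orientation']
    from scipy.spatial.transform import Rotation as Ro
    R=Ro.from_quat([i,j,k,w]).as_matrix(); cur=np.degrees(np.arctan2(R[1,1],R[0,1]))
    d=(a-cur+90)%180-90
    print('t',round(s['time'],2),'pos',s['ee_pos'].round(4),'ydir',cur.round(2),'tilt',R[2,2].round(4),'F',np.array(s['wrist_force']).round(1),'w',round(s['width'],4),'q7',s['qpos'][6].round(2))
    e=np.array([x,y,z])-s['ee_pos']
    for n,M in(('before turn',R),('after turn',Ro.from_euler('z',d,degrees=True).as_matrix()@R)): print(n,'units total',(M.T@e/.3).round(4))
    print('yaw units',round(-np.radians(d)/.5,4))
if __name__=='__main__': need(*map(float,sys.argv[1:]))
E
python3 go.py .567 -.166 .026 17.3
```

```text
t 2.8 pos [ 0.5656 -0.1663  0.2467] ydir 22.82 tilt -1.0 F [ 1.  -0.5 -0.8] w 0.0882 q7 0.89
before turn units total [-0.0008  0.0046  0.7357]
after turn units total [-3.000e-04  4.600e-03  7.357e-01]
yaw units 0.1928
```

Request:
arm_command:
  plan:
    - [-1,0,0,0,0.193]
    - [-1,0,0.005,0.15,0]
    - [-1,0,0,0.15,0]
    - [-1,0,0,0.15,0]
    - [-1,0,0,0.15,0]
    - [-1,0,0,0.08,0]
    - [-1,0,0,0.05,0]
    - [-1,0,0,0,0]
    - [0.5,0,0,0,0]
    - [0.7,0,0,0,0]

```text
time: 4.05
ee_pos: [0.5679, -0.1662, 0.0288]
orientation: [0.001, 0.59, 0.807, 0.0]
wrist_force: [-0.4, -0.4, -0.6]
width: 0.0698
gripper_force: 0.0
```

Request:
arm_command:
  plan:
    - [0.8,0,0,0,0]
    - [1,0,0,0,0]
    - [1,0,0,0,0]
    - [1,0,0,0,0]
    - [1,0,0,0,0]
    - [1,0,0,0,0]
    - [1,0,0,-0.05,0]
    - [1,0,0,-0.1,0]
    - [1,0,0,-0.1,0]
    - [1,0,0,0,0]

```text
time: 5.3
ee_pos: [0.5685, -0.1667, 0.1052]
orientation: [0.002, 0.591, 0.807, 0.001]
wrist_force: [0.1, 0.3, -2.5]
width: 0.0081
gripper_force: 20.0
```

```bash
python3 - <<'E'
from h import *
T,S=frame('top'),frame('side')
x=lambda f,a,b,c,d:cv2.resize(f['img'][b:d,a:c],(400,400),interpolation=cv2.INTER_CUBIC)
save('held.png',np.hstack([x(T,240,110,380,250),x(S,260,160,380,280)]))
E
python3 go.py .567 -.166 .1 17.3
```

```text
t 5.4 pos [ 0.5667 -0.1657  0.1025] ydir 17.64 tilt -1.0 F [ 0.2  0.1 -3.4] w 0.008 q7 0.92
before turn units total [-0.0014  0.0006  0.0083]
after turn units total [-0.0014  0.0006  0.0083]
yaw units 0.0118
```

View pics/held.png

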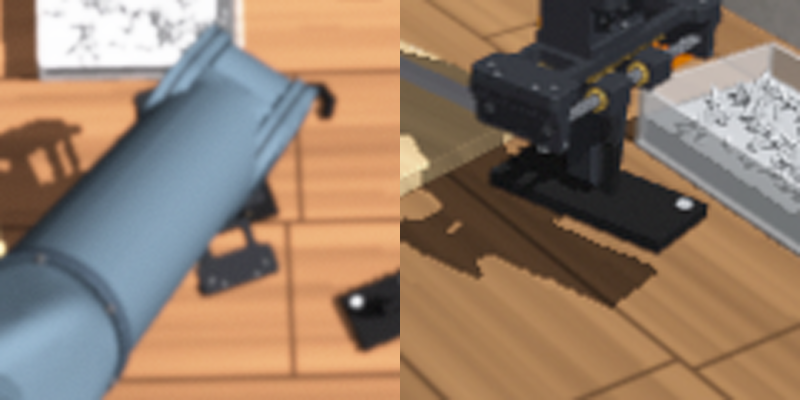

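Shown: the long bracket is gripped by its lug at right-panel px (600,200) and hangs level. Its width reads 8 mm as expected.

```bash
python3 go.py .5643 .1456 .056 12.92
```

```text
t 5.4 pos [ 0.5667 -0.1657  0.1025] ydir 17.64 tilt -1.0 F [ 0.2  0.1 -3.4] w 0.008 q7 0.92
before turn units total [0.9911 0.3067 0.1554]
after turn units total [1.013  0.2242 0.1554]
yaw units 0.1647
```

Request:
arm_command:
  plan:
    - [1,0,0,0,0.165]
    - [1,0.145,0.032,0,0]
    - [1,0.145,0.032,0,0]
    - [1,0.145,0.032,0,0]
    - [1,0.145,0.032,0,0]
    - [1,0.145,0.032,0,0]
    - [1,0.145,0.032,0,0]
    - [1,0.143,0.032,0,0]
    - [1,0,0,0.08,0]
    - [1,0,0,0.06,0]

```text
time: 6.65
ee_pos: [0.5634, 0.1452, 0.0586]
orientation: [-0.001, 0.623, 0.782, -0.001]
wrist_force: [0.1, -1.0, -2.1]
width: 0.0078
gripper_force: 20.0
```

```bash
python3 - <<'E'
from h import *
T,S=frame('top'),frame('side')
x=lambda f,a,b,c,d:cv2.resize(f['img'][b:d,a:c],(400,400),interpolation=cv2.INTER_CUBIC)
save('over.png',np.hstack([x(T,130,130,270,270),x(S,180,120,310,250)]))
E
python3 go.py .5643 .1456 .0465 12.92
```

```text
t 6.75 pos [0.5626 0.1438 0.058 ] ydir 12.83 tilt -1.0 F [-0.9  0.4 -2.1] w 0.0077 q7 0.37
before turn units total [0.0046 0.0071 0.0383]
after turn units total [0.0046 0.0071 0.0383]
yaw units -0.0032
```

View pics/over.png

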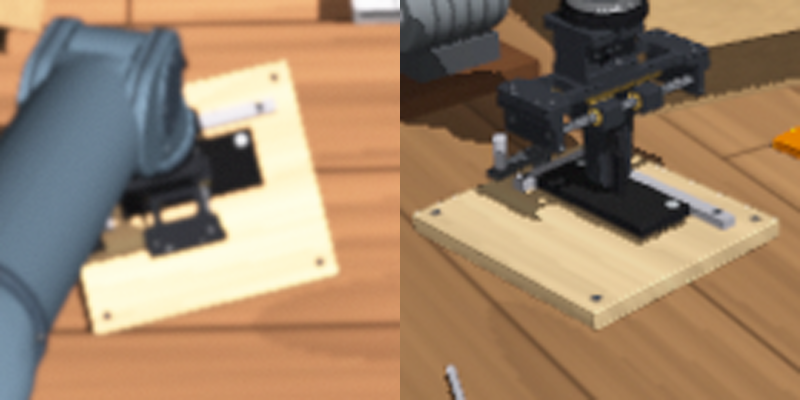

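Shown: the bracket hovers over the bed at side px (610,200), parallel to the long fence with a clear gap. I'll lower it.

Request:
arm_command:
  plan:
    - [1,0,0,0.02,0]
    - [1,0,0,0.008,0]
    - [1,0,0,0.004,0]
    - [1,0,0,0.003,0]
    - [1,0,0,0.003,0]
    - [1,0,0,0,0]
    - [1,0,0,0,0]
    - [1,0,0,0,0]
    - [1,0,0,0,0]
    - [1,0,0,0,0]

```text
time: 8.0
ee_pos: [0.5648, 0.1452, 0.0494]
orientation: [0.0, 0.623, 0.782, 0.0]
wrist_force: [0.2, -0.2, -3.0]
width: 0.0077
gripper_force: 20.0
```

```bash
python3 go.py .5703 .1552 .0465 12.92
```

```text
t 8.0 pos [0.5648 0.1452 0.0494] ydir 12.89 tilt -1.0 F [ 0.2 -0.2 -3. ] w 0.0077 q7 0.38
before turn units total [0.0285 0.0254 0.0095]
after turn units total [0.0285 0.0254 0.0095]
yaw units -0.0009
```

Request:
arm_command:
  plan:
    - [1,0,0,0.004,0]
    - [1,0,0,0.004,0]
    - [1,0,0,0.002,0]
    - [1,0,0,0,0]
    - [1,0,0.006,0,0]
    - [1,0,0.006,0,0]
    - [1,0,0.006,0,0]
    - [1,0,0.004,0,0]
    - [1,0,0,0,0]
    - [1,0,0,0,0]

```text
time: 9.25
ee_pos: [0.5661, 0.1455, 0.0472]
orientation: [-0.004, 0.623, 0.782, -0.003]
wrist_force: [-20.1, -3.1, 27.1]
width: 0.0078
gripper_force: 19.9
```

```bash
python3 go.py .5703 .1552 .0465 12.92
```

```text
t 9.25 pos [0.5661 0.1455 0.0472] ydir 12.86 tilt -0.9999 F [-20.1  -3.1  27.1] w 0.0078 q7 0.38
before turn units total [0.0286 0.0208 0.0023]
after turn units total [0.0286 0.0208 0.0023]
yaw units -0.0022
```

Request:
arm_command:
  plan:
    - [1,0,0,-0.003,0]
    - [1,0,0,0,0]
    - [1,0,0,0,0]
    - [1,0,0,0,0]
    - [1,0,0,0,0]
    - [1,0,0,0,0]
    - [1,0,0,0,0]
    - [1,0,0,0,0]
    - [1,0,0,0,0]
    - [1,0,0,0,0]

```text
time: 10.5
ee_pos: [0.5715, 0.1467, 0.0473]
orientation: [0.0, 0.623, 0.782, 0.0]
wrist_force: [0.4, 0.8, 2.8]
width: 0.0077
gripper_force: 20.0
```

```bash
python3 go.py .5703 .1552 .0465 12.92
```

```text
t 10.5 pos [0.5715 0.1467 0.0473] ydir 12.9 tilt -1.0 F [0.4 0.8 2.8] w 0.0077 q7 0.38
before turn units total [0.0284 0.0025 0.0028]
after turn units total [0.0284 0.0025 0.0028]
yaw units -0.0008
```

Request:
arm_command:
  plan:
    - [1,0.006,0,0,0]
    - [1,0.006,0,0,0]
    - [1,0.006,0,0,0]
    - [1,0.004,0,0,0]
    - [1,0,0,0,0]
    - [1,0,0.003,0,0]
    - [1,0,0.003,0,0]
    - [1,0,0.003,0,0]
    - [1,0,0,0,0]
    - [1,0,0,0,0]

```text
time: 11.75
ee_pos: [0.5698, 0.1531, 0.0473]
orientation: [-0.002, 0.623, 0.782, -0.002]
wrist_force: [-7.8, -4.4, 13.2]
width: 0.008
gripper_force: 19.9
```

```bash
python3 go.py .5703 .1552 .0465 12.92
```

```text
t 11.75 pos [0.5698 0.1531 0.0473] ydir 12.88 tilt -1.0 F [-7.8 -4.4 13.2] w 0.008 q7 0.36
before turn units total [0.0065 0.0032 0.0025]
after turn units total [0.0065 0.0032 0.0025]
yaw units -0.0014
```

Request:
arm_command:
  plan:
    - [1,0,0,-0.002,0]
    - [1,0,0,0,0]
    - [1,0,0,0,0]
    - [1,0,0.004,0,0]
    - [1,0,0.004,0,0]
    - [1,0,0,0,0]
    - [1,0,0,0,0]
    - [1,0,0,0,0]
    - [1,0,0,0,0]
    - [1,0,0,0,0]

```text
time: 13.0
ee_pos: [0.5734, 0.1543, 0.0474]
orientation: [-0.001, 0.623, 0.782, -0.001]
wrist_force: [-5.9, 0.2, -0.4]
width: 0.0077
gripper_force: 20.0
```

```bash
python3 go.py .5703 .1552 .0465 12.92
```

```text
t 13.0 pos [0.5734 0.1543 0.0474] ydir 12.91 tilt -1.0 F [-5.9  0.2 -0.4] w 0.0077 q7 0.36
before turn units total [ 0.0052 -0.0093  0.0029]
after turn units total [ 0.0052 -0.0093  0.0029]
yaw units -0.0005
```

Request:
arm_command:
  plan:
    - [1,0.003,0,0,0]
    - [1,0.003,0,0,0]
    - [1,0.003,0,0,0]
    - [1,0.003,0,0,0]
    - [1,0,0,0,0]
    - [1,0,0,0,0]
    - [1,0,0,0,0]
    - [1,0,0,0,0]
    - [1,0,0,0,0]
    - [1,0,0,0,0]

```text
time: 14.25
ee_pos: [0.5732, 0.1549, 0.0475]
orientation: [0.0, 0.624, 0.782, -0.002]
wrist_force: [-4.5, -6.2, -0.8]
width: 0.008
gripper_force: 20.0
```

```bash
python3 go.py .5703 .1552 .0465 12.92
```

```text
t 14.25 pos [0.5732 0.1549 0.0475] ydir 12.8 tilt -1.0 F [-4.5 -6.2 -0.8] w 0.008 q7 0.36
before turn units total [ 0.0033 -0.0093  0.0035]
after turn units total [ 0.0033 -0.0093  0.0035]
yaw units -0.0043
```

Request:
arm_command:
  plan:
    - [1,0.004,0,0,0]
    - [1,0.004,0,0,0]
    - [1,0,0.004,0,0]
    - [1,0,0.004,0,0]
    - [1,0,0,0,0]
    - [1,0,0,0,0]
    - [1,0,0,0,0]
    - [1,0,0,0,0]
    - [1,0,0,0,0]
    - [1,0,0,0,0]

```text
time: 15.5
ee_pos: [0.5728, 0.1571, 0.0474]
orientation: [-0.001, 0.624, 0.781, -0.003]
wrist_force: [-11.8, -7.5, 7.6]
width: 0.0075
gripper_force: 20.0
```

```bash
python3 go.py .5703 .1552 .0465 12.92; python3 -c "
from h import *
print(bot.read_state()['moment'])"
```

```text
t 15.5 pos [0.5728 0.1571 0.0474] ydir 12.78 tilt -1.0 F [-11.8  -7.5   7.6] w 0.0075 q7 0.35
before turn units total [-0.0042 -0.0095  0.0031]
after turn units total [-0.0042 -0.0096  0.0031]
yaw units -0.0048
[-1.48630366  2.37117278  0.12979446]
```

Request:
arm_command:
  plan:
    - [1,0,-0.008,0,0]
    - [1,0,0,-0.001,0]
    - [1,0.004,0,0,0]
    - [1,0.004,0,0,0]
    - [1,0.004,0,0,0]
    - [1,0.004,0,0,0]
    - [1,0,0,0,0]
    - [1,0,0,0,0]
    - [1,0,0,0,0]
    - [1,0,0,0,0]

```text
time: 16.75
ee_pos: [0.572, 0.1605, 0.0478]
orientation: [0.001, 0.624, 0.781, -0.002]
wrist_force: [-2.1, -8.1, -0.5]
width: 0.008
gripper_force: 20.0
```

```bash
python3 go.py .5703 .1552 .0465 12.92; python3 -c "
from h import *
print(bot.read_state()['moment'])"
```

```text
t 16.75 pos [0.572  0.1605 0.0478] ydir 12.75 tilt -1.0 F [-2.1 -8.1 -0.5] w 0.008 q7 0.35
before turn units total [-0.0159 -0.0094  0.0043]
after turn units total [-0.0159 -0.0095  0.0043]
yaw units -0.0059
[-1.79015761  0.80664185  0.09062031]
```

Run:
```python
from h import *
T,S=frame('top'),frame('side')
x=lambda f,a,b,c,d:cv2.resize(f['img'][b:d,a:c],(400,400),interpolation=cv2.INTER_CUBIC)
save('push.png',np.hstack([x(T,150,150,250,250),x(S,200,150,300,250)]))
```

```text
(no output)
```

View pics/push.png

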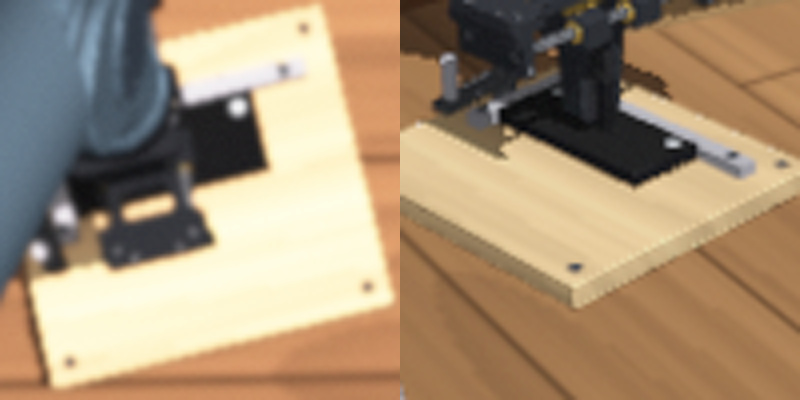

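Shown: the bracket's long edge touches the long fence and its −y end edge is visible at top px (213–217, 173–191). I'll measure how far that end is from the short fence.

```bash
cat > j.py <<'E'
from h import *
th=np.radians(12.92);R=np.array([[np.cos(th),-np.sin(th)],[np.sin(th),np.cos(th)]])
def cf(P): return (R.T@(np.asarray(P)[:2]-[.5433,.1387])-[.06,.08])*1000
E
python3 - <<'E'
from j import *
T=frame('top');im=T['img'].astype(int)
def sub(p): return np.array([150+p[0]/4-.375,150+p[1]/4-.375])
for n,p,z in(('end corner fence',(253,92),.03),('end corner',(268,165),.03),('hole',(238,106),.03),('fence end in',(305,76),.028),('fence inner near br',(190,103),.028),('short fence tip?',(62,222),.028)):
    print(n,cf(onz(T,sub(p),z)).round(1))
w=im[150:250,150:250].min(2)
# hole offset in bracket frame
b=np.radians(17.3);B=np.array([[np.cos(b),-np.sin(b)],[np.sin(b),np.cos(b)]])
for h in((.6037,-.2196),(.5691,-.1086)): print('hole local',(B.T@(np.array(h)-[.5673,-.1659])*1000).round(1))
print('tcp',cf(bot.read_state()['ee_pos']))
E
```

```text
end corner fence [  -3.7 -139.7]
end corner [ -56.7 -138.2]
hole [ -10.9 -127.4]
fence end in [  -0.9 -177.4]
fence inner near br [ -0.2 -95.3]
short fence tip? [-60.6   8.6]
hole local [ 18.8 -62.1]
hole local [18.8 54.2]
tcp [-27.19550471 -65.16778957]
```

Request:
arm_command:
  plan:
    - [1,0,0.004,0,0]
    - [1,0,0.004,0,0]
    - [1,0,0.003,0,0]
    - [1,0,0,0,0]
    - [1,0,0,0,0]
    - [1,0,0,0,0]
    - [1,0,0,0,0]
    - [1,0.004,0,0,0]
    - [1,0,0,0,0]
    - [1,0,0,0,0]

```text
time: 18.15
ee_pos: [0.572, 0.1605, 0.0477]
orientation: [-0.001, 0.625, 0.781, -0.005]
wrist_force: [-13.2, -12.7, 9.1]
width: 0.0079
gripper_force: 20.0
```

```bash
python3 -c "
from j import *
s=bot.read_state();print(cf(s['ee_pos']),s['ee_pos'],R.T@s['wrist_force'][:2],s['wrist_force'][2],s['moment'])"
```

```text
[-27.10804526 -65.15044925] [0.57203902 0.16052793 0.04773686] [-15.6674571  -9.430797 ] 9.111910552380008 [-2.67688296  2.71709756  0.12867191]
```

Request:
arm_command:
  plan:
    - [0.7,0,0,0,0]
    - [0.4,0,0,0,0]
    - [0,0,0,0,0]
    - [0,0,0,0,0]
    - [0,0,0,0,0]
    - [0,0,0,-0.05,0]
    - [0,0,0,-0.15,0]
    - [0,0,0,-0.15,0]
    - [0,0,0,0,0]
    - [0,0,0,0,0]

```text
time: 19.4
ee_pos: [0.575, 0.1669, 0.1534]
orientation: [-0.0, 0.623, 0.782, 0.0]
wrist_force: [-0.0, -0.4, -0.1]
width: 0.0443
gripper_force: 0.0
```

Request:
arm_command:
  plan:
    - [0,-0.2,0,0,0]
    - [0,-0.2,0,0,0]
    - [0,-0.2,0,0,0]
    - [0,-0.2,0,0,0]
    - [0,-0.2,0,0,0]
    - [0,0,0,0,0]
    - [0,0,0,0,0]
    - [1,0,0,0,0]
    - [1,0,0,0,0]
    - [1,0,0,0,0]

```text
time: 20.65
ee_pos: [0.6422, -0.1248, 0.1531]
orientation: [-0.0, 0.623, 0.782, 0.0]
wrist_force: [-0.7, 0.4, -0.5]
width: 0.0162
gripper_force: 0.0
```

```bash
python3 - <<'E'
from h import *
T,S=frame('top'),frame('side')
x=lambda f,a,b,c,d:cv2.resize(f['img'][b:d,a:c],(400,400),interpolation=cv2.INTER_CUBIC)
save('rel.png',np.hstack([x(T,150,150,250,250),x(S,200,150,300,250)]))
np.savez('rel.npz',T=T['img'],S=S['img'])
E
python3 go.py .5 .23 .1 12.92
```

```text
t 20.75 pos [ 0.6422 -0.1253  0.1532] ydir 12.93 tilt -1.0 F [ 0.4 -0.2  0.9] w 0.0083 q7 0.73
before turn units total [ 1.2603 -0.197   0.1773]
after turn units total [ 1.2603 -0.1972  0.1773]
yaw units 0.0003
```

View pics/rel.png

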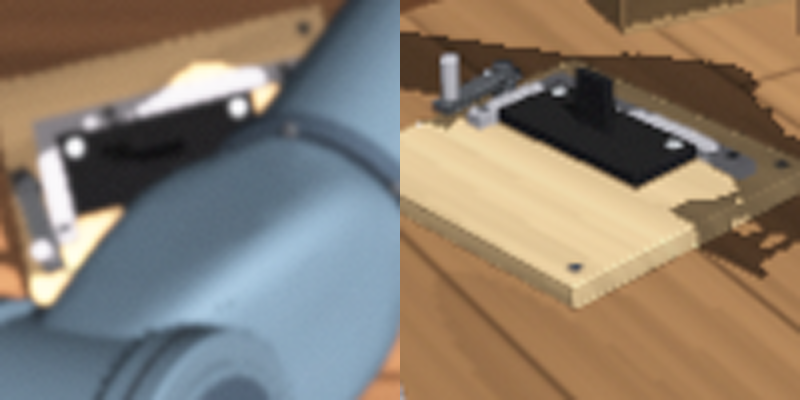

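Shown: the bracket is released and sits in the corner with the lug up, dots at top crop px (75,147) and (238,107). The keeper is still open, with its peg at (41,247). I'll make a squaring push on the lug with closed fingers, which self-aligns against the long fence.

```bash
python3 - <<'E'
from j import *
T,S=frame('top'),frame('side')
s=lambda p,o:np.array([o+p[0]/4-.375,150+p[1]/4-.375])
a,b=onz(T,s((238,107),150),.03),onz(T,s((75,147),150),.03); v=b-a; print('holes',cf(a),cf(b),'yaw',np.degrees(np.arctan2(-v[0],v[1])))
a,b=onz(T,s((255,91),150),.028),onz(T,s((65,132),150),.028); v=b-a; print('fence edge',cf(a),cf(b),'yaw',np.degrees(np.arctan2(-v[0],v[1])))
P,e=tri(T,s((41,247),150),S,(212.0,164.0)); print('peg',P,cf(P),e, 'top only',cf(onz(T,s((41,247),150),.0705)))
def w(x,y): print((x,y),(R@[.06+x/1000,.08+y/1000]+[.5433,.1387]).round(4))
w(-61,-68);w(-27,-112)
E
python3 go.py .5385 .1501 .05 12.92
```

```text
holes [ -11.5867371  -127.19597021] [-11.74202941 -11.43568466] yaw 12.996862185174976
fence edge [  -2.85505243 -141.09200452] [ 0.82400001 -6.61585329] yaw 11.352870012587125
peg [0.4997767  0.22942098 0.0702603 ] [-82.13709811  18.15560214] 0.000665134766496812 top only [-82.4535719   18.30634575]
(-61, -68) [0.5396 0.1502]
(-27, -112) [0.5826 0.1149]
t 20.85 pos [ 0.6422 -0.1256  0.1532] ydir 12.91 tilt -1.0 F [-0.3 -0.4  0.1] w 0.0011 q7 0.73
before turn units total [ 0.973  -0.1316  0.3439]
after turn units total [ 0.973  -0.1313  0.3439]
yaw units -0.0004
```

Request:
arm_command:
  plan:
    - [1,0.195,-0.026,0,0]
    - [1,0.195,-0.026,0,0]
    - [1,0.195,-0.026,0,0]
    - [1,0.195,-0.026,0,0]
    - [1,0.193,-0.026,0,0]
    - [1,0,0,0.15,0]
    - [1,0,0,0.12,0]
    - [1,0,0,0.07,0]
    - [1,0,0,0,0]
    - [1,0,0,0,0]

```text
time: 22.1
ee_pos: [0.5401, 0.1498, 0.0522]
orientation: [0.001, 0.624, 0.782, 0.001]
wrist_force: [-0.4, -0.4, -0.1]
width: 0.0005
gripper_force: 0.0
```

Request:
arm_command:
  plan:
    - [1,0,0.01,0,0]
    - [1,0,0.01,0,0]
    - [1,0,0.006,0,0]
    - [1,0,0.006,0,0]
    - [1,0,0.006,0,0]
    - [1,0,0.006,0,0]
    - [1,0,0.006,0,0]
    - [1,0,0,0,0]
    - [1,0,0,0,0]
    - [1,0,0,0,0]

```text
time: 23.35
ee_pos: [0.5532, 0.1533, 0.051]
orientation: [-0.0, 0.623, 0.782, -0.0]
wrist_force: [-2.7, -1.3, 2.4]
width: 0.0007
gripper_force: 1.6
```

```bash
cat > st.py <<'E'
from j import *
s=bot.read_state();print(s['time'],'cf',cf(s['ee_pos']).round(1),'z',s['ee_pos'][2].round(4),'Fjig',(R.T@s['wrist_force'][:2]).round(1),s['wrist_force'][2].round(1),'w',s['width'])
E
python3 st.py
```

```text
23.35 cf [-47.1 -68. ] z 0.051 Fjig [-2.9 -0.7] 2.4 w 0.0006595910165137072
```

Request:
arm_command:
  plan:
    - [1,0,0.006,0,0]
    - [1,0,0.006,0,0]
    - [1,0,0,0,0]
    - [1,0,0,0,0]
    - [1,0,0,0,0]
    - [1,0,0,0,0]
    - [1,0,-0.02,0,0]
    - [1,0,-0.03,0,0]
    - [1,0,0,-0.2,0]
    - [1,0,0,-0.1,0]

```text
time: 24.6
ee_pos: [0.5435, 0.1508, 0.1434]
orientation: [0.001, 0.623, 0.782, 0.001]
wrist_force: [-0.2, 0.2, 1.0]
width: 0.0001
gripper_force: 0.0
```

```bash
python3 st.py; python3 go.py .5826 .1149 .05 12.92
```

```text
24.6 cf [-57.1 -68.2] z 0.1434 Fjig [-0.1  0.2] 1.0 w 0.00010651877931393408
t 24.6 pos [0.5435 0.1508 0.1434] ydir 12.87 tilt -1.0 F [-0.2  0.2  1. ] w 0.0001 q7 0.29
before turn units total [-0.1459  0.0994  0.3117]
after turn units total [-0.1459  0.0993  0.3117]
yaw units -0.0018
```

Now the push along the fence, at the lug's end.

Request:
arm_command:
  plan:
    - [1,-0.1,0.05,0,0]
    - [1,-0.046,0.049,0,0]
    - [1,0,0,0.15,0]
    - [1,0,0,0.12,0]
    - [1,0,0,0.042,0]
    - [1,0,0,0,0]
    - [1,0.01,0,0,0]
    - [1,0.01,0,0,0]
    - [1,0.01,0,0,0]
    - [1,0,0,0,0]

```text
time: 25.85
ee_pos: [0.5793, 0.1242, 0.0478]
orientation: [0.0, 0.623, 0.782, 0.0]
wrist_force: [-0.2, -0.9, -0.1]
width: 0.0005
gripper_force: 0.0
```

```bash
python3 st.py
```

```text
25.85 cf [ -28.1 -102.2] z 0.0478 Fjig [-0.4 -0.8] -0.1 w 0.0005323228927485409
```

Request:
arm_command:
  plan:
    - [1,0.008,0,0,0]
    - [1,0.008,0,0,0]
    - [1,0.006,0,0,0]
    - [1,0.006,0,0,0]
    - [1,0,0,0,0]
    - [1,0,0,0,0]
    - [1,0,0,0,0]
    - [1,0,0,0,0]
    - [1,0,0,0,0]
    - [1,0,0,0,0]

```text
time: 27.1
ee_pos: [0.5774, 0.1317, 0.0475]
orientation: [0.0, 0.623, 0.782, -0.0]
wrist_force: [0.6, -0.0, 0.1]
width: 0.0003
gripper_force: 0.0
```

```bash
python3 st.py
```

```text
27.1 cf [-28.3 -94.4] z 0.0475 Fjig [ 0.6 -0.2] 0.1 w 0.00034205172809726597
```

Request:
arm_command:
  plan:
    - [1,0.006,0,0,0]
    - [1,0.006,0,0,0]
    - [1,0.006,0,0,0]
    - [1,0.006,0,0,0]
    - [1,0,0,0,0]
    - [1,0,0,0,0]
    - [1,0,0,0,0]
    - [1,0,0,0,0]
    - [1,0,0,0,0]
    - [1,0,0,0,0]

```text
time: 28.35
ee_pos: [0.577, 0.1333, 0.0481]
orientation: [0.003, 0.625, 0.781, -0.002]
wrist_force: [0.9, -11.2, 2.4]
width: 0.0003
gripper_force: 5.9
```

```bash
python3 st.py
```

```text
28.35 cf [-28.3 -92.8] z 0.0481 Fjig [ -1.6 -11.1] 2.4 w 0.00026842623936559895
```

Request:
arm_command:
  plan:
    - [1,-0.03,0,0,0]
    - [1,0,0,-0.15,0]
    - [1,0,0,-0.15,0]
    - [0.1,0,0,0,0]
    - [0.1,0,0,0,0]
    - [0.1,0,0,0,0]
    - [0.1,0,0,0,0]
    - [0.1,0,0,0,0]
    - [0.1,0,0,0,0]
    - [0.1,0,0,0,0]
  grip_force: 10

```text
time: 29.6
ee_pos: [0.5778, 0.13, 0.1375]
orientation: [0.0, 0.623, 0.782, -0.0]
wrist_force: [-0.0, 1.0, 0.6]
width: 0.0397
gripper_force: 0.0
```

```bash
python3 st.py; python3 -c "
from j import *
print(R@[.06-.080,.08+.0195]+[.5433,.1387])"; python3 go.py .5016 .2312 .058 12.92
```

```text
29.6 cf [-28.3 -96.2] z 0.1375 Fjig [0.2 1. ] 0.6 w 0.039746903334030956
[0.5015591  0.23120917]
t 29.6 pos [0.5778 0.13   0.1375] ydir 12.89 tilt -1.0 F [-0.   1.   0.6] w 0.0397 q7 0.34
before turn units total [ 0.3855 -0.1722  0.265 ]
after turn units total [ 0.3856 -0.1721  0.265 ]
yaw units -0.0009
```

Request:
arm_command:
  plan:
    - [0.1,0.13,-0.058,0,0]
    - [0.1,0.13,-0.058,0,0]
    - [0.1,0.126,-0.056,0,0]
    - [0.1,0,0,0.12,0]
    - [0.1,0,0,0.1,0]
    - [0.1,0,0,0.045,0]
    - [0.1,0,0,0,0]
    - [1,0,0,0,0]
    - [1,0,0,0,0]
    - [1,0,0,0,0]

```text
time: 30.85
ee_pos: [0.4999, 0.2311, 0.0583]
orientation: [-0.001, 0.623, 0.782, -0.001]
wrist_force: [-10.5, -3.1, 9.5]
width: 0.0118
gripper_force: 5.4
```

```bash
python3 st.py
python3 - <<'E'
import numpy as np
f=np.linspace(.145,1.571,10); p=np.c_[-55*np.sin(f),-55*np.cos(f)]; print((np.diff(p,axis=0)/300).round(4).tolist())
E
```

```text
30.85 cf [-81.6  19.7] z 0.0583 Fjig [-10.9  -0.7] 9.5 w 0.011848660542752793
[[-0.0283, 0.0065], [-0.0269, 0.0108], [-0.0249, 0.0149], [-0.0222, 0.0187], [-0.019, 0.022], [-0.0153, 0.0247], [-0.0112, 0.0268], [-0.0068, 0.0282], [-0.0023, 0.0289]]
```

Request:
arm_command:
  plan:
    - [1,0,-0.008,0,0]
    - [1,-0.028,0.006,0,0]
    - [1,-0.027,0.011,0,0]
    - [1,-0.025,0.015,0,0]
    - [1,-0.022,0.019,0,0]
    - [1,-0.019,0.022,0,0]
    - [1,-0.015,0.025,0,0]
    - [1,-0.011,0.027,0,0]
    - [1,-0.007,0.028,0,0]
    - [1,0,0,0,0]

```text
time: 32.1
ee_pos: [0.5553, 0.1927, 0.058]
orientation: [0.001, 0.624, 0.781, -0.001]
wrist_force: [-0.5, -5.6, 1.1]
width: 0.0114
gripper_force: 10.0
```

```bash
python3 st.py
```

```text
32.1 cf [-36.2 -30. ] z 0.058 Fjig [-1.7 -5.4] 1.1 w 0.011360680843246191
```

Request:
arm_command:
  plan:
    - [1,-0.004,0.012,0,0]
    - [1,-0.002,0.012,0,0]
    - [1,0,0.01,0,0]
    - [1,0,0.006,0,0]
    - [1,0,0.004,0,0]
    - [1,0,0,0,0]
    - [1,0,0,0,0]
    - [1,0,0,0,0]
    - [1,0,0,0,0]
    - [1,0,0,0,0]

```text
time: 33.35
ee_pos: [0.5643, 0.1949, 0.0576]
orientation: [-0.002, 0.624, 0.782, -0.003]
wrist_force: [-11.5, -8.4, 11.0]
width: 0.0116
gripper_force: 10.0
```

```bash
python3 st.py
```

```text
33.35 cf [-27.  -29.9] z 0.0576 Fjig [-13.1  -5.6] 11.0 w 0.011583356291212965
```

At the stop: 13 N and no further travel. I'll let go and retreat.

Request:
arm_command:
  plan:
    - [0.6,0,0,0,0]
    - [0.3,0,0,0,0]
    - [0.1,0,0,0,0]
    - [0.1,0,0,0,0]
    - [0.1,0,0,-0.06,0]
    - [0.1,0,0,-0.15,0]
    - [0.1,0,0,-0.15,0]
    - [0.1,0,0,-0.15,0]
    - [0.1,0,0,0,0]
    - [0.1,0,0,0,0]

```text
time: 34.6
ee_pos: [0.5673, 0.1974, 0.2113]
orientation: [-0.0, 0.623, 0.782, 0.0]
wrist_force: [-0.2, -0.8, -0.1]
width: 0.04
gripper_force: 0.0
```

Request:
arm_command:
  plan:
    - [0,-0.18,-0.05,0,0]
    - [0,-0.18,-0.05,0,0]
    - [0,-0.18,-0.05,0,0]
    - [0,-0.18,-0.05,0,0]
    - [0,-0.18,-0.05,0,0]
    - [0,-0.18,-0.05,0,0]
    - [0,-0.18,-0.05,0,0]
    - [0,-0.18,-0.05,0,0]
    - [0,0,0,0,0]
    - [0,0,0,0,0]

```text
time: 35.85
ee_pos: [0.5466, -0.2496, 0.2099]
orientation: [-0.001, 0.623, 0.782, -0.0]
wrist_force: [-0.3, -0.4, -0.4]
width: 0.0442
gripper_force: 0.0
```

```bash
python3 st.py
python3 - <<'E'
from h import *
T,S=frame('top'),frame('side')
x=lambda f,a,b,c,d:cv2.resize(f['img'][b:d,a:c],(400,400),interpolation=cv2.INTER_CUBIC)
save('fin.png',np.hstack([x(T,150,150,250,250),x(S,200,150,300,250)]))
E
```

```text
35.85 cf [-143.6 -459.2] z 0.2099 Fjig [-0.4 -0.3] -0.4 w 0.04417397594435976
```

View pics/fin.png

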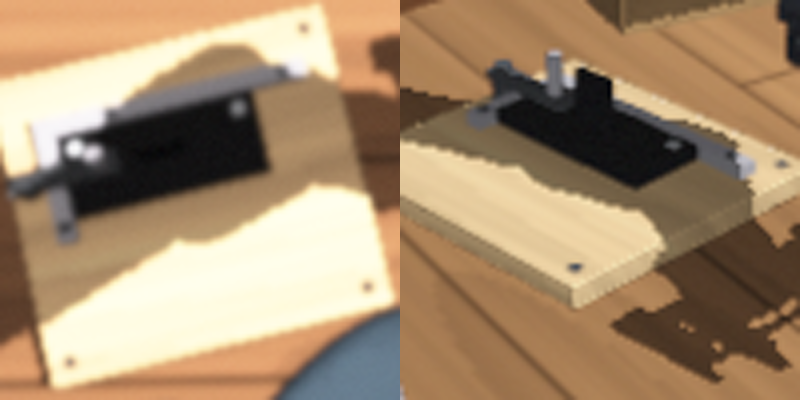

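Shown: the keeper lies along the foot, pivot end at top px (15,187) and peg at (95,153). The bracket is flush in the corner with no visible gaps. A last numeric check, then I'll hand in.

Run:
```python
from j import *
T=frame('top'); s=lambda p:np.array([150+p[0]/4-.375,150+p[1]/4-.375])
print('peg',cf(onz(T,s((95,153)),.0705)),'holes',cf(onz(T,s((75,147)),.03)),cf(onz(T,s((238,108)),.03)))
```

```text
peg [-28.80772527 -30.00009891] holes [-11.74202941 -11.43568466] [ -12.28062505 -127.03737785]
```

Peg reads (−29,−30) against (−30,−29) expected, and the holes have not moved.

```bash
python3 -c "
from station import bot
print(bot.close_job())"
```

```text
the job is handed in; nothing more can be done
None
```

The long bracket is home in the fence corner, lug up, with the keeper bar swung to its stop over the foot and the gripper clear; I handed the job in at about 36 s, and no verdict came back.

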